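Weigh two cast bottles by hand, box the hollow one, show the solid one

TASK

One of the two look-alike cast bottles is solid and the other hollow: lift the left-hand one (as the robot sees it) to feel its weight and set it back in its place, then lift the right-hand one. Only then lower the lighter of the two gently, upright, into the empty corner of the wooden sample box until it stands on the box floor, let go of it, and finish while holding the heavier one, upright and still, over the middle of the photo turntable, its foot about 10 cm above the turntable's top. Do not drop or tip over a bottle, and leave everything else where it is.

Things in the scene. Friction and masses are not known exactly. Their poses are not given: they have to be found in the camera images.
- cast_a: one of two look-alike cast-stone bottles, 100 mm tall, upright: body 50 mm across up to 42 mm, shoulder to 52 mm, then a straight neck 34 mm across to the top. Origin: centre of its underside, z up. They start one left (y > 0), one right (y < 0) of the middle. One is solid, one hollow; looks, place and name do not tell which. Each weighs 0.08 to 0.35 kg, the solid one at least 1.5 times (0.7 N more than) the hollow one
- cast_b: one of two look-alike cast-stone bottles, 100 mm tall, upright: body 50 mm across up to 42 mm, shoulder to 52 mm, then a straight neck 34 mm across to the top. Origin: centre of its underside, z up. They start one left (y > 0), one right (y < 0) of the middle. One is solid, one hollow; looks, place and name do not tell which. Each weighs 0.08 to 0.35 kg, the solid one at least 1.5 times (0.7 N more than) the hollow one
- box: open square wooden sample box, fixed to the bench, 124 x 124 mm outside, 48 mm high, walls and floor 5 mm thick (114 x 114 mm inside). Origin: centre of its underside; x and y along its walls. Three of its four quarters are filled by a jar, a tin and a block; the fourth, at -x +y in the box's frame, is empty
- box_gap (a point): centre of the empty quarter of the box, on the inner floor (5 mm above the bench); the quarter is 57 x 57 mm, its sides along the box's x and y; the neighbours may lean in a mm or two. It turns with the box
- turntable: round grey photo turntable on a black foot, fixed to the bench and not turning: 160 mm in diameter, 26 mm high. Origin: centre of its underside
- turntable_top (a point): centre of the turntable's top face, 26 mm above the bench
- jar: green glass jar with a steel cap, 53 mm in diameter, 46 mm high, packed in the box; origin at the centre of its underside; a bystander, to be left alone
- tin: plain aluminium tin, 53 mm in diameter, 38 mm high, packed in the box; origin at the centre of its underside; a bystander, to be left alone
- block: terracotta block 53 x 53 x 40 mm high, packed in the box; origin at the centre of its underside; a bystander, to be left alone
- mug: white mug, 76 mm in diameter, 88 mm high, handle to its +y; origin at the centre of its underside; a bystander, to be left alone
- tape: roll of paper tape lying flat, 90 mm in diameter, 22 mm high; origin at the centre of its underside; a bystander, to be left alone
- spatula: modelling spatula 140 mm long lying along its own x between the two bottles, under 30 mm high; origin below its middle; a bystander, to be left alone
- tiles: stack of blue glazed tiles, 70 x 70 x 18 mm; origin at the centre of its underside; a bystander, to be left alone
- ringmould: dark rubber mould cone, 60 mm wide at the foot, 48 mm at the top, 30 mm high; origin at the centre of its underside; a bystander, to be left alone
Mind the look-alikes: they are no part of the job. What is shaped like the cast_a but red is not meant. Of the things shaped like the box, the wooden one is meant.

How it is judged (in metres and radians):
On the way, in this order (a step that is already met when the one before it is completed fails the run):
1. the left-hand bottle is lifted at least 20 mm in the fingers over its own half of the bench, the other standing in its place (((height (world z) of cast_a above 0.02 m and contact force between the fingers and cast_a above 0.5 N and world y of cast_a above 0 m and distance of cast_b from where it was at the start of the episode below 0.04 m and height (world z) of cast_b below 0.005 m) or (height (world z) of cast_b above 0.02 m and contact force between the fingers and cast_b above 0.5 N and world y of cast_b above 0 m and distance of cast_a from where it was at the start of the episode below 0.04 m and height (world z) of cast_a below 0.005 m))), for 0.2 s.
2. both bottles stand on the bench within 40 mm of their places, let go (distance of each of cast_a, cast_b from where it was at the start of the episode below 0.04 m and height (world z) of each of cast_a, cast_b below 0.005 m and contact force between the fingers and cast_a below 0.1 N and contact force between the fingers and cast_b below 0.1 N), for 0.1 s.
3. the right-hand bottle is lifted at least 20 mm in the fingers over its own half of the bench, the other standing in its place (((height (world z) of cast_a above 0.02 m and contact force between the fingers and cast_a above 0.5 N and world y of cast_a below 0 m and distance of cast_b from where it was at the start of the episode below 0.04 m and height (world z) of cast_b below 0.005 m) or (height (world z) of cast_b above 0.02 m and contact force between the fingers and cast_b above 0.5 N and world y of cast_b below 0 m and distance of cast_a from where it was at the start of the episode below 0.04 m and height (world z) of cast_a below 0.005 m))), for 0.2 s.
4. the lighter bottle stands upright on the floor of the box's empty corner, let go (((horizontal distance between cast_a and box_gap below 0.013 m and z of cast_a in the frame of box_gap below 0.006 m and angle between cast_a's own z axis and vertical below 0.1 rad and contact force between the fingers and cast_a below 0.1 N and linear speed of cast_a below 0.03 m/s and contact force between cast_a and box between 0.3 and 1.85 N) or (horizontal distance between cast_b and box_gap below 0.013 m and z of cast_b in the frame of box_gap below 0.006 m and angle between cast_b's own z axis and vertical below 0.1 rad and contact force between the fingers and cast_b below 0.1 N and linear speed of cast_b below 0.03 m/s and contact force between cast_b and box between 0.3 and 1.85 N))), for 0.2 s.
At the end, for the whole second after the job is handed in: Lighter bottle upright and let go on the floor of the empty box corner (13 mm of its centre); heavier one held still and upright, foot 60 to 150 mm over the turntable top, within 30 mm of its centre; packed things moved under 15 mm, other bystanders under 30 mm (((horizontal distance between cast_a and box_gap below 0.013 m and z of cast_a in the frame of box_gap below 0.006 m and angle between cast_a's own z axis and vertical below 0.1 rad and contact force between the fingers and cast_a below 0.1 N and linear speed of each of cast_a, cast_b below 0.03 m/s and contact force between cast_a and box between 0.3 and 1.85 N and contact force between the fingers and cast_b above 1 N and horizontal distance between cast_b and turntable_top below 0.03 m and z of cast_b in the frame of turntable_top between 0.06 and 0.15 m and angle between cast_b's own z axis and vertical below 0.15 rad) or (horizontal distance between cast_b and box_gap below 0.013 m and z of cast_b in the frame of box_gap below 0.006 m and angle between cast_b's own z axis and vertical below 0.1 rad and contact force between the fingers and cast_b below 0.1 N and linear speed of each of cast_b, cast_a below 0.03 m/s and contact force between cast_b and box between 0.3 and 1.85 N and contact force between the fingers and cast_a above 1 N and horizontal distance between cast_a and turntable_top below 0.03 m and z of cast_a in the frame of turntable_top between 0.06 and 0.15 m and angle between cast_a's own z axis and vertical below 0.15 rad)) and distance of each of mug, tape, spatula, tiles, ringmould from where it was at the start of the episode below 0.03 m and distance of each of jar, tin, block from where it was at the start of the episode below 0.015 m); the arm keeps its last pose, push and grip.
It fails at once if a bottle is tipped over (angle between any of cast_a, cast_b's own z axis and vertical above 0.6 rad).
It fails at once if a bottle is dropped (falls freely more than about 2 cm) ((contact force between the fingers and cast_a below 0.05 N and linear speed of cast_a above 0.65 m/s) or (contact force between the fingers and cast_b below 0.05 N and linear speed of cast_b above 0.65 m/s)).
It fails at once if a bystander is moved 30 mm or more, or a packed thing 15 mm or more (distance of any of mug, tape, spatula, tiles, ringmould from where it was at the start of the episode above 0.03 m or distance of any of jar, tin, block from where it was at the start of the episode above 0.015 m).
It also fails if it takes over 72 s, if anything falls off the work surface, if the arm or the gripper's body presses on something with over 40 N, if the wrist force passes 120 N, or if a joint passes its speed limit or range.

ROBOT

A 6-joint arm with a two-finger parallel gripper is mounted at the origin on the work surface. World frame = base frame: x ahead of the robot, y to its left, z up, the work surface at z = 0. Lengths are in m, angles in degrees, forces in N, time in s.
With the tool pointing down it reaches from about 0.35 to 0.875 m from the base axis. Payload 4.2 kg.
Tool frame: the origin (TCP) lies on the centre line of the jaws, within the pads' length; the fingertips stand tip_reach ahead of it and the grasp point (between the pads) is the TCP (tip_reach is the distance from the TCP to the fingertips, in m); z points along the fingers, y is the line along which they close (so a half turn about z gives the same grasp; the last joint's range is limited). The gripper opens to 87 mm and grips with 3 to 60 N. Pads are 19 mm wide; open, the fingers measure 117 mm over their backs; the gripper's body (75 mm by 190 mm) begins 51 mm behind the grasp point.
Start: joints at [85.806, 22.042, 0.453, 0, -68.411, -14.817], TCP at [0.204, 0.591, 0.242] pointing down, gripper open.
Joint ranges: [-179.83, 179.83], [-69.29, 118.12], [-61.27, 80.66], [-181.25, 117.63], [-171.15, -9.14], [-177.46, 177.46]. Speed limits (degrees/s): [159.86, 159.86, 180, 180, 180, 180].

INTERFACE

Orientations are given as a 3x3 rotation matrix whose columns are the frame's x, y, z axes.
In Python, from station import sense, capture, finish_job, tip_reach gives the robot as it stands.
- The arm moves only by the tool arm_command, never from a script. Its argument "deltas" is a list of rows, each a list of 7 numbers: the turn, a rotation vector about the tool's x, y, z in rad, then the shift along the tool's x, y, z in cm, then the closure, from -1 (fully open) to 1 (shut), so that 0 is half open. In form: [[rx, ry, rz, dx, dy, dz, hand], ...]. A call has 1 to 8 rows; each row is the pose to reach, as a shift and turn from the pose commanded when the call began, along the tool's axes at that moment; what a row does not reach only later rows make up. A row lasts 1/12 s, in which the tool goes at most 41.7 mm and 7.16 degrees, less where a joint would pass 70% of its speed; a pose out of reach is approached as far as the arm can. A call with a gripper value outside its range is refused whole. The fingers move at their own pace and stop on an object; the grip force is fixed at half the most. Time passes only in rows, so rows that repeat a pose let the fingers close. It gives the time, the measured TCP pose, the force, the opening and the grip force at its end, in the units of the state.
- sense(): the state, without advancing time (a new reading comes with each control period).
- capture(name): name is "scene" or "top"; returns a dict with "pixels" (480x640x3 uint8, blue, green, red), "fovy" (degrees; the focal length in pixels is half the picture's height over the tangent of half this angle, whatever the lens; pixels are square), "cx", "cy" (the principal point, pixels), "rvec" (rotation vector, rad) and "tvec" (3), from world to camera coordinates, as OpenCV has them. Camera axes: x right, y down, z forward; pixel columns grow to the right and rows downward; lengths in m; the calibration is good to about 2 mm. A picture is of the moment at which its call begins. There is no depth.
- finish_job(): hands the job in; it is judged then, once.
The state is a dict: "time_s": time; "joints": joint angles; "joint_velocities": joint speeds; "effort": joint torques, N m; "tcp_pos": TCP position; "ee_rot": TCP orientation; "wrist_force": force on the tool from outside, world axes, zero at the start; "moment": the same for the moment, N m; "gripper_width": opening from 0.0 (shut) to 1.0 (fully open); "gripper_force": force on a finger pad.
Only numpy, scipy, OpenCV 4.12 (cv2) and the standard library are available. Lean on these libraries where they do the work, as an engineer would, in place of code of your own. Each camera call takes 0.05 s, during which the arm holds its last target. There are 200 camera calls.

## Working session

There is one attempt and no reset: what is moved stays moved. The work goes in short steps, Python scripts to look and compute and a tool call to move; the robot and the scene stay as the last step left them, time stands still between calls to the robot, and variables do not carry over. Pictures are saved under pics/ and viewed, at most 10 in all, crops included, and the job is handed in when it is done.

Besides the shell and the picture viewer there is one more tool, called after "Request:" by a JSON object that holds its "fn" and its "kwargs", one argument or row to a line. arm_command: Moves the arm, as the interface text tells. Its arguments: {"type":"object","properties":{"deltas":{"type":"array"}},"required":["deltas"]}

```bash
mkdir -p pics
cat > h.py <<'E'
import numpy as np, cv2
from station import sense, capture, finish_job, tip_reach
def cam(c):
    R,_=cv2.Rodrigues(np.array(c["rvec"],float)); t=np.array(c["tvec"],float).ravel()
    f=240/np.tan(np.radians(c["fovy"])/2); return R,t,f
def ray(c,u,v,z):
    R,t,f=cam(c); d=R.T@np.array([(u-c["cx"])/f,(v-c["cy"])/f,1]); o=-R.T@t
    return o+d*(z-o[2])/d[2]
def proj(c,p):
    R,t,f=cam(c); q=R@np.array(p,float)+t; return q[0]/q[2]*f+c["cx"],q[1]/q[2]*f+c["cy"]
E
python3 - <<'E'
from h import *
import pickle
for n in("scene","top"):
    c=capture(n); pickle.dump(c,open(n+".pkl","wb")); cv2.imwrite(f"pics/{n}0.png",c["pixels"])
    R,t,f=cam(c); print(n,-R.T@t,f,c["cx"],c["cy"]); print(R.round(2))
s=sense(); print(tip_reach,s)
E
```

```text
scene [0.88108787 0.44833286 0.98076138] 517.8591719455754 316.94569522715324 242.5172261703511
[[-0.77  0.64  0.  ]
 [ 0.54  0.66 -0.52]
 [-0.34 -0.4  -0.85]]
top [ 0.21272932 -0.00497759  1.26453495] 545.6578023772504 315.8627261970184 232.25152684631394
[[ 0.02 -1.    0.  ]
 [-0.97 -0.02 -0.22]
 [ 0.22  0.   -0.97]]
0.019 {'time_s': 0.1, 'joints': array([ 8.58079993e+01,  2.20853356e+01,  3.88936593e-01, -2.36304171e-02,
       -6.84140516e+01, -1.48150963e+01]), 'joint_velocities': array([-0.08232592, -0.09075518,  0.1703708 ,  0.07896351,  0.06429839,
       -0.00232312]), 'effort': array([-1.93455157e-04, -3.91688025e+01,  1.87938255e+01,  4.23190042e+00,
        1.35405376e-02, -6.59485795e-05]), 'tcp_pos': array([0.20339489, 0.59044621, 0.24059317]), 'ee_rot': array([[ 9.45428726e-01, -3.25828559e-01, -5.23390171e-04],
       [-3.25828956e-01, -9.45426836e-01, -1.89450491e-03],
       [ 1.22456690e-04,  1.96165503e-03, -9.99998068e-01]]), 'wrist_force': array([ 0.14825951, -0.42469964, -0.43139234]), 'moment': array([-0.00494497, -0.0333804 , -0.00846267]), 'gripper_force': 0.0, 'gripper_width': 1.0006971258586195}
```

View pics/scene0.png

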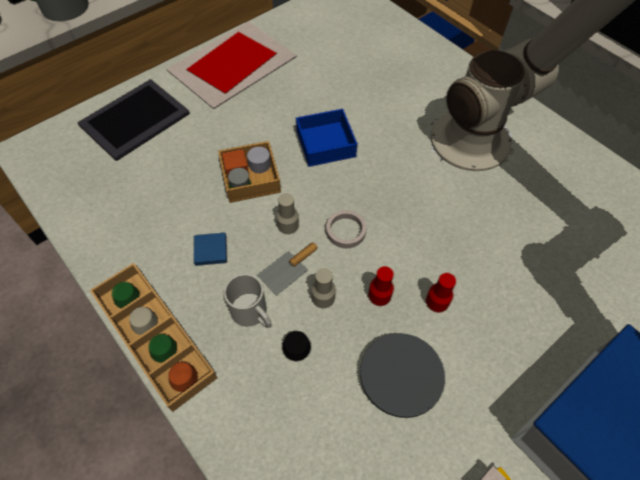

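View pics/top0.png

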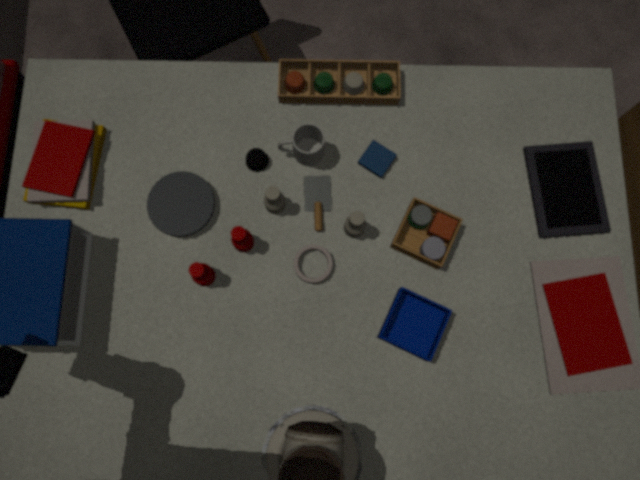

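The scene image shows two grey bottles at (287,213) and (323,288). In the top view they are at about (355,222), which is right (y<0), and (275,199), which is left. The red bottles at (241,239) and (202,274) in the top view are decoys. Three things are box-shaped: the square wooden box at (426,233), the blue box at (415,324) and the long wooden tray at (340,82). The square wooden one with three packed things fits the description. I'll confirm with one crop.

Run:
```python
from h import *
import pickle
t=pickle.load(open("top.pkl","rb")); s=pickle.load(open("scene.pkl","rb"))
a=cv2.resize(t["pixels"][170:280,250:470],None,fx=3.6,fy=3.6,interpolation=cv2.INTER_CUBIC)[:,:792]
b=cv2.resize(s["pixels"][130:205,200:350],None,fx=2.6,fy=2.6,interpolation=cv2.INTER_CUBIC)
im=np.zeros((596,792,3),np.uint8); im[:396]=a; im[400:400+195,:390]=b
c=cv2.resize(s["pixels"][185:260,255:365+40],None,fx=2.6,fy=2.6,interpolation=cv2.INTER_CUBIC)
im[400:595,400:790]=c
cv2.imwrite("pics/crop1.png",im)
# turntable
g=t["pixels"].astype(int); hsv=cv2.cvtColor(t["pixels"],cv2.COLOR_BGR2HSV)
for c,n,(u0,u1,v0,v1) in((t,"top",(140,225,165,243)),(s,"scene",(350,455,325,425))):
    sub=cv2.GaussianBlur(cv2.cvtColor(c["pixels"],cv2.COLOR_BGR2GRAY),(3,3),0)[v0:v1,u0:u1]
    th,m=cv2.threshold(sub,0,255,cv2.THRESH_BINARY_INV+cv2.THRESH_OTSU)
    k=max(cv2.findContours(m,0,2)[0],key=cv2.contourArea); e=cv2.fitEllipse(k)
    u,v=e[0][0]+u0,e[0][1]+v0; print("turntable",n,u,v,e[1],ray(c,u,v,.024))
# wooden box by hue (top)
for c,n,(u0,u1,v0,v1) in((t,"top",(385,470,190,275)),(s,"scene",(212,285,138,205))):
    h=cv2.cvtColor(c["pixels"],cv2.COLOR_BGR2HSV)[v0:v1,u0:u1]
    m=((h[...,0]>3)&(h[...,0]<25)&(h[...,1]>90)).astype(np.uint8)*255
    k=np.vstack([q for q in cv2.findContours(m,0,2)[0] if cv2.contourArea(q)>30]); k=cv2.convexHull(k)+np.array([u0,v0])
    q=cv2.approxPolyDP(k,5,True)[:,0]; print(n,q.tolist())
    for p in q: print(p,ray(c,*p,.048).round(4))
# ray at guess for bottles
for n,pt,ps in(("L",(272,191),(324,272)),("R",(356,215),(286,198))):
    print(n,ray(t,*pt,.1),ray(s,*ps,.1))
```

```text
turntable top 183.18904495239258 204.98420333862305 (65.83085632324219, 73.08372497558594) [0.55776905 0.3138383  0.024     ]
turntable scene 400.5872039794922 374.5668487548828 (81.08485412597656, 90.39083099365234) [0.56937823 0.32435555 0.024     ]
top [[414, 198], [461, 219], [439, 267], [392, 246]]
[414 198] [ 0.5772 -0.2267  0.048 ]
[461 219] [ 0.5287 -0.3336  0.048 ]
[439 267] [ 0.4161 -0.2793  0.048 ]
[392 246] [ 0.4626 -0.1741  0.048 ]
scene [[268, 141], [280, 191], [229, 201], [218, 151]]
[268 141] [ 0.4233 -0.2813  0.048 ]
[280 191] [ 0.4922 -0.1445  0.048 ]
[229 201] [ 0.5963 -0.1944  0.048 ]
[218 151] [ 0.5334 -0.3312  0.048 ]
L [0.57236087 0.09877305 0.1       ] [0.56708989 0.09674762 0.1       ]
R [ 0.5203283  -0.08841499  0.1       ] [ 0.51533169 -0.08889437  0.1       ]
```

View pics/crop1.png

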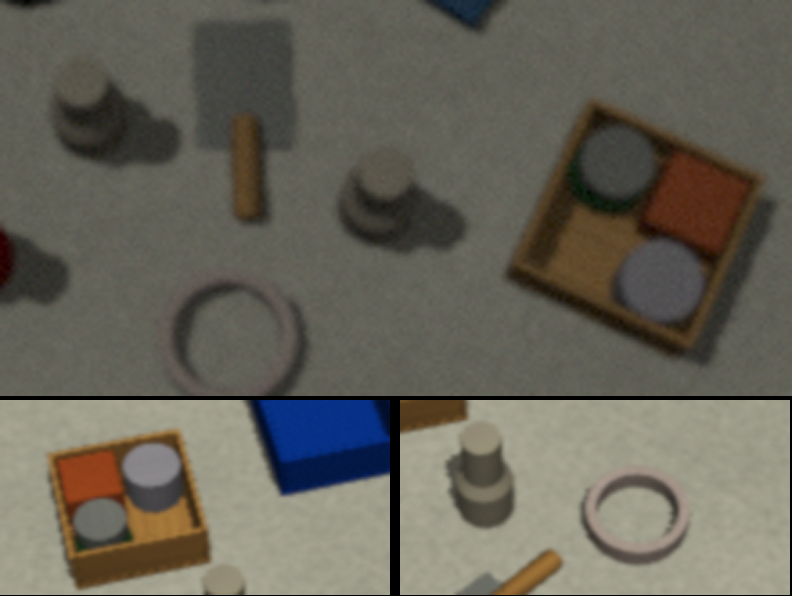

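The crop confirms the two grey bottles and the square wooden box, whose empty quarter is towards the robot and to the left. The quarter is at crop (575,245), between the jar and the tin. Next I'll refine the numbers.

```bash
cat >> h.py <<'E'
def delta(x,y,z):
    s=sense(); d=s["ee_rot"].T@(np.array([x,y,z])-s["tcp_pos"])*100
    print("tcp",s["tcp_pos"].round(4),"delta cm",d.round(2),"F",np.round(s["wrist_force"],2),"w",round(s["gripper_width"],3),"gf",round(s["gripper_force"],1),"tilt",s["ee_rot"][:,2].round(3)); return d
E
python3 - <<'E'
from h import *
import pickle
t=pickle.load(open("top.pkl","rb")); s=pickle.load(open("scene.pkl","rb"))
for c,n,(u0,u1,v0,v1),near in((t,"top",(385,470,190,275),{"-x","+y"}),(s,"scene",(212,290,138,208),{"+x","+y"})):
    h=cv2.cvtColor(c["pixels"],cv2.COLOR_BGR2HSV)[v0:v1,u0:u1]
    m=((h[...,0]>3)&(h[...,0]<25)&(h[...,1]>90)).astype(np.uint8)*255
    m=cv2.morphologyEx(m,cv2.MORPH_OPEN,np.ones((2,2)))
    k=np.vstack([q for q in cv2.findContours(m,0,cv2.CHAIN_APPROX_NONE)[0] if cv2.contourArea(q)>30])
    hull=cv2.convexHull(k); q=cv2.approxPolyDP(hull,5,True)[:,0].astype(float)
    k=k[:,0].astype(float); cen=q.mean(0); off={}
    for i in range(len(q)):
        a,b=q[i],q[(i+1)%len(q)]; L=np.linalg.norm(b-a); e=(b-a)/L; nn=np.array([e[1],-e[0]])
        if nn@(a-cen)<0: nn=-nn
        al=(k-a)@e; dn=(k-a)@nn; sel=(al>.15*L)&(al<.85*L)&(dn>-3)
        z0=ray(c,*(a+b)/2+[u0,v0],.03)-ray(c,*cen+[u0,v0],.03)
        yw=np.radians(-24.5); X=np.array([np.cos(yw),np.sin(yw)]); Y=np.array([-X[1],X[0]])
        px,py=z0[:2]@X,z0[:2]@Y
        name=("+x" if px>0 else "-x") if abs(px)>abs(py) else ("+y" if py>0 else "-y")
        P=np.array([ray(c,*(p+nn*.5+[u0,v0]),0. if name in near else .048)[:2] for p in k[sel]])
        ax=X if "x" in name else Y; ln=cv2.fitLine(P.astype(np.float32),cv2.DIST_HUBER,0,.01,.01).ravel()
        print(n,name,len(P),"off",round(float(np.median(P@ax)),4),"ang",round(np.degrees(np.arctan2(ln[1],ln[0])),1)); off[name]=float(np.median(P@ax))
    cx=(off["+x"]+off["-x"])/2; cy=(off["+y"]+off["-y"])/2
    print(n,"size",off["+x"]-off["-x"],off["+y"]-off["-y"],"centre",X*cx+Y*cy,"gap",X*(cx-.0285)+Y*(cy+.0285))
f=lambda u:(u+.5)/3.6-.5; g=lambda u:(u+.5)/2.6-.5
for n,p in(("L",(82,80)),("R",(385,172))): print(n,ray(t,f(p[0])+250,f(p[1])+170,.1).round(4))
print("Rscene",ray(s,g(81)+255,g(37)+185,.1).round(4),"Lscene",ray(s,323.5,274,.1).round(4))
delta(.57,.098,.2)
E
```

```text
top +x 32 off 0.6203 ang 65.5
top -y 34 off -0.091 ang -25.3
top -x 33 off 0.5007 ang 64.8
top +y 34 off 0.0319 ang -25.5
top size 0.1195936753282214 0.1228558154922329 centre [ 0.49781457 -0.25935583] gap [ 0.48369944 -0.22160318]
scene -x 35 off 0.4995 ang 64.6
scene +y 36 off 0.0417 ang -25.3
scene +x 35 off 0.6236 ang 65.2
scene -y 35 off -0.0793 ang -24.8
scene size 0.12413425876823009 0.12108464760454168 centre [ 0.50316728 -0.24996802] gap [ 0.48905214 -0.21221536]
L [0.5704 0.0978 0.1   ]
R [ 0.5148 -0.0897  0.1   ]
Rscene [ 0.5171 -0.0872  0.1   ] Lscene [0.5706 0.0995 0.1   ]
tcp [0.2034 0.5904 0.2406] delta cm [50.7  34.6   4.13] F [ 0.15 -0.42 -0.43] w 1.001 gf 0.0 tilt [-0.001 -0.002 -1.   ]
```

Request:
{"fn": "arm_command", "kwargs": {
  "deltas": [
    [0, 0, 0, 2.1, 1.44, 0, -0.4],
    [0, 0, 0, 4.2, 2.88, 0, -0.4],
    [0, 0, 0, 6.3, 4.3, 0, -0.4],
    [0, 0, 0, 8.4, 5.8, 0, -0.4],
    [0, 0, 0, 10.5, 7.2, 0, -0.4],
    [0, 0, 0, 12.6, 8.6, 0, -0.4],
    [0, 0, 0, 14.7, 10.1, 0, -0.4],
    [0, 0, 0, 17, 11.5, 0, -0.4]
  ]
}}

```text
time_s: 0.77
tcp_pos: [0.327, 0.4254, 0.2412]
ee_rot: [[0.946, -0.325, -0.001], [-0.325, -0.946, -0.001], [-0.0, 0.001, -1.0]]
wrist_force: [0.5, -0.2, -0.5]
gripper_width: 0.702
gripper_force: 0.0
```

Request:
{"fn": "arm_command", "kwargs": {
  "deltas": [
    [0, 0, 0, 2.1, 1.44, 0, -0.4],
    [0, 0, 0, 4.2, 2.88, 0, -0.4],
    [0, 0, 0, 6.3, 4.3, 0, -0.4],
    [0, 0, 0, 8.4, 5.8, 0, -0.4],
    [0, 0, 0, 10.5, 7.2, 0, -0.4],
    [0, 0, 0, 12.6, 8.6, 0, -0.4],
    [0, 0, 0, 14.7, 10.1, 0, -0.4],
    [0, 0, 0, 17, 11.5, 0, -0.4]
  ]
}}

```text
time_s: 1.43
tcp_pos: [0.4502, 0.2614, 0.2412]
ee_rot: [[0.946, -0.325, -0.001], [-0.325, -0.946, -0.0], [-0.001, 0.001, -1.0]]
wrist_force: [0.4, 0.2, 0.0]
gripper_width: 0.703
gripper_force: 0.0
```

Request:
{"fn": "arm_command", "kwargs": {
  "deltas": [
    [0, 0, 0, 2.1, 1.44, 0, -0.4],
    [0, 0, 0, 4.2, 2.88, 0, -0.4],
    [0, 0, 0, 6.3, 4.3, 0, -0.4],
    [0, 0, 0, 8.4, 5.8, 0, -0.4],
    [0, 0, 0, 10.5, 7.2, 0, -0.4],
    [0, 0, 0, 12.6, 8.6, 0.5, -0.4],
    [0, 0, 0, 14.7, 10.1, 1, -0.4],
    [0, 0, 0, 16.5, 11.5, 1, -0.4]
  ]
}}

```text
time_s: 2.1
tcp_pos: [0.5686, 0.0987, 0.2299]
ee_rot: [[0.945, -0.326, -0.003], [-0.326, -0.945, -0.001], [-0.003, 0.002, -1.0]]
wrist_force: [0.0, -0.1, -0.6]
gripper_width: 0.698
gripper_force: 0.0
```

Run:
```python
from h import *
delta(.5705,.0985,.16)
c=capture("scene"); t=capture("top")
im=np.zeros((360,800,3),np.uint8)
a=cv2.resize(c["pixels"][150:330,230:430],(400,360)); b=cv2.resize(t["pixels"][110:290,180:380],(400,360))
cv2.imwrite("pics/hover1.png",np.hstack([a,b]))
```

```text
tcp [0.5686 0.0987 0.2299] delta cm [ 0.21 -0.05  6.99] F [ 0.03 -0.13 -0.56] w 0.698 gf 0.0 tilt [-0.003 -0.001 -1.   ]
```

View pics/hover1.png

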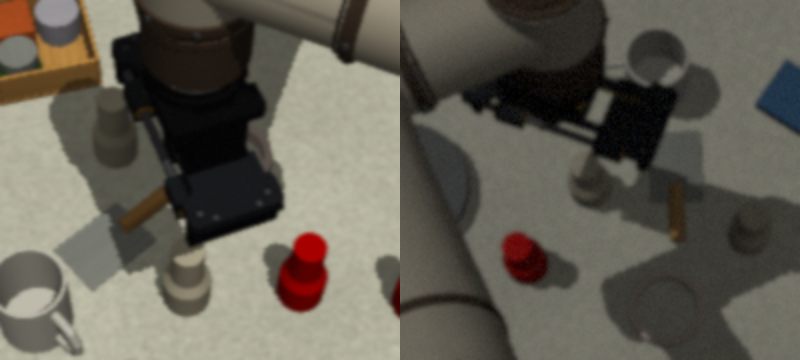

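The hover view shows the gripper above the left bottle at crop left (188,270), with the mug and the red bottle clear of the fingers. Descending.

Request:
{"fn": "arm_command", "kwargs": {
  "deltas": [
    [0, 0, 0, 0.2, -0.05, 2, -0.4],
    [0, 0, 0, 0.2, -0.05, 4, -0.4],
    [0, 0, 0, 0.2, -0.05, 6, -0.4],
    [0, 0, 0, 0.2, -0.05, 8, -0.4],
    [0, 0, 0, 0.2, -0.05, 10, -0.4],
    [0, 0, 0, 0.2, -0.05, 12, -0.4],
    [0, 0, 0, 0.2, -0.05, 14, -0.4],
    [0, 0, 0, 0.2, -0.05, 15.1, -0.4]
  ]
}}

```text
time_s: 2.87
tcp_pos: [0.569, 0.1001, 0.0781]
ee_rot: [[0.945, -0.326, -0.004], [-0.326, -0.945, -0.001], [-0.003, 0.002, -1.0]]
wrist_force: [-1.0, 0.1, -0.1]
gripper_width: 0.701
gripper_force: 0.0
```

Run:
```python
from h import *
delta(.5705,.0985,.08)
c=capture("scene"); t=capture("top")
a=cv2.resize(c["pixels"][200:320,260:393],(400,360)); b=cv2.resize(t["pixels"][140:260,210:343],(400,360))
cv2.imwrite("pics/hover2.png",np.hstack([a,b]))
```

```text
tcp [0.569  0.1001 0.0781] delta cm [ 0.2   0.1  -0.19] F [-0.97  0.14 -0.13] w 0.701 gf 0.0 tilt [-0.004 -0.001 -1.   ]
```

View pics/hover2.png

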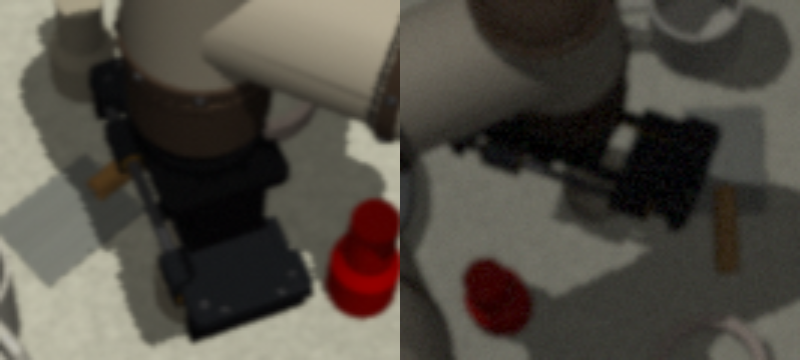

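The gripper surrounds the bottle neck and the spatula lies free below it. Closing, then lifting.

Request:
{"fn": "arm_command", "kwargs": {
  "deltas": [
    [0, 0, 0, 0.1, 0, -0.2, 0],
    [0, 0, 0, 0.1, 0, -0.2, 0.2],
    [0, 0, 0, 0.1, 0, -0.2, 1],
    [0, 0, 0, 0.1, 0, -0.2, 1],
    [0, 0, 0, 0.1, 0, -0.2, 1],
    [0, 0, 0, 0.1, 0, -0.2, 1],
    [0, 0, 0, 0.1, 0, -0.2, 1]
  ]
}}

```text
time_s: 3.55
tcp_pos: [0.572, 0.0997, 0.0833]
ee_rot: [[0.946, -0.326, 0.001], [-0.326, -0.946, 0.0], [0.001, -0.0, -1.0]]
wrist_force: [-0.9, -1.0, 3.5]
gripper_width: 0.384
gripper_force: 29.9
```

Request:
{"fn": "arm_command", "kwargs": {
  "deltas": [
    [0, 0, 0, 0, 0, -1, 1],
    [0, 0, 0, 0, 0, -2, 1],
    [0, 0, 0, 0, 0, -3, 1],
    [0, 0, 0, 0, 0, -4, 1],
    [0, 0, 0, 0, 0, -5, 1],
    [0, 0, 0, 0, 0, -5, 1],
    [0, 0, 0, 0, 0, -5, 1],
    [0, 0, 0, 0, 0, -5, 1]
  ]
}}

```text
time_s: 4.22
tcp_pos: [0.5712, 0.0997, 0.1323]
ee_rot: [[0.945, -0.326, -0.001], [-0.326, -0.945, 0.0], [-0.001, 0.0, -1.0]]
wrist_force: [-0.6, -0.2, -2.3]
gripper_width: 0.385
gripper_force: 29.9
```

```bash
cat > w.py <<'E'
from h import *
f=[];m=[];e=[]
for i in range(16):
    capture("top"); s=sense(); f.append(s["wrist_force"]); m.append(s["moment"]); e.append(s["effort"])
print("F",np.mean(f,0).round(3),"sd",np.std(f,0).round(2),"M",np.mean(m,0).round(3),"eff",np.mean(e,0).round(3)); delta(.5705,.0985,.08)
E
python3 w.py
```

```text
F [ 0.172 -0.187 -1.047] sd [0.42 0.45 0.45] M [-0.004 -0.011  0.001] eff [ 1.0000e-03 -3.8202e+01  1.6379e+01  3.6860e+00  7.7000e-02  0.0000e+00]
tcp [0.5716 0.0997 0.1326] delta cm [-0.07  0.15  5.26] F [ 0.5  -0.47 -0.48] w 0.386 gf 29.9 tilt [ 0. -0. -1.]
```

Width and grip confirm that the left bottle is lifted; it weighs about 1.05 N. Setting it back.

Request:
{"fn": "arm_command", "kwargs": {
  "deltas": [
    [0, 0, 0, 0, 0, 1, 1],
    [0, 0, 0, 0, 0, 2, 1],
    [0, 0, 0, 0, 0, 3, 1],
    [0, 0, 0, 0, 0, 4, 1],
    [0, 0, 0, 0, 0, 4.5, 1],
    [0, 0, 0, 0, 0, 4.8, 1],
    [0, 0, 0, 0, 0, 4.9, 1],
    [0, 0, 0, 0, 0, 4.9, 1]
  ]
}}

```text
time_s: 5.68
tcp_pos: [0.5717, 0.0996, 0.0835]
ee_rot: [[0.945, -0.326, 0.0], [-0.326, -0.945, -0.0], [0.0, 0.0, -1.0]]
wrist_force: [0.4, 0.4, -2.1]
gripper_width: 0.385
gripper_force: 29.9
```

```bash
python3 w.py
```

```text
F [-0.023  0.035 -1.116] sd [0.47 0.44 0.4 ] M [0.002 0.006 0.012] eff [-9.000e-03 -3.957e+01  1.489e+01  3.353e+00  7.700e-02  0.000e+00]
tcp [0.5716 0.0997 0.0835] delta cm [-0.07  0.15  0.35] F [ 0.71 -0.61 -0.97] w 0.387 gf 29.9 tilt [ 0.  0. -1.]
```

Request:
{"fn": "arm_command", "kwargs": {
  "deltas": [
    [0, 0, 0, 0, 0, 0.05, 1],
    [0, 0, 0, 0, 0, 0.1, 1],
    [0, 0, 0, 0, 0, 0.15, 1],
    [0, 0, 0, 0, 0, 0.15, 1],
    [0, 0, 0, 0, 0, 0.15, 1]
  ]
}}

```text
time_s: 6.9
tcp_pos: [0.572, 0.0996, 0.0833]
ee_rot: [[0.946, -0.325, 0.001], [-0.325, -0.946, -0.0], [0.001, -0.0, -1.0]]
wrist_force: [-1.9, 0.5, 4.6]
gripper_width: 0.388
gripper_force: 29.9
```

```bash
python3 w.py
```

```text
F [-1.985 -0.807  5.601] sd [0.52 0.44 0.37] M [-0.239  0.538 -0.005] eff [ 3.5400e-01 -3.6018e+01  1.3964e+01  2.7940e+00  6.5300e-01 -6.0000e-03]
tcp [0.572  0.0996 0.0833] delta cm [-0.11  0.15  0.33] F [-1.51 -0.3   5.9 ] w 0.384 gf 29.9 tilt [ 0.001 -0.    -1.   ]
```

On the bench. Releasing and moving towards the right bottle.

Request:
{"fn": "arm_command", "kwargs": {
  "deltas": [
    [0, 0, 0, 0, 0, -0.1, 1],
    [0, 0, 0, 0, 0, -0.1, 0],
    [0, 0, 0, 0, 0, -0.1, -0.2],
    [0, 0, 0, 0, 0, -0.1, -0.4],
    [0, 0, 0, 0, 0, -0.1, -0.4],
    [0, 0, 0, 0, 0, -0.1, -0.4],
    [0, 0, 0, 0, 0, -0.1, -0.4],
    [0, 0, 0, 0, 0, -0.1, -0.4]
  ]
}}

```text
time_s: 8.37
tcp_pos: [0.5717, 0.0998, 0.083]
ee_rot: [[0.945, -0.326, -0.0], [-0.326, -0.945, -0.0], [-0.0, 0.0, -1.0]]
wrist_force: [-0.5, -0.5, -0.4]
gripper_width: 0.693
gripper_force: 0.0
```

Request:
{"fn": "arm_command", "kwargs": {
  "deltas": [
    [0, 0, 0, 0, 0, -1, -0.4],
    [0, 0, 0, 0, 0, -3, -0.4],
    [0, 0, 0, 0, 0, -5, -0.4],
    [0, 0, 0, 0, 0, -7, -0.4],
    [0, 0, 0, 0, 0, -9, -0.4],
    [0, 0, 0, 0, 0, -10, -0.4],
    [0, 0, 0, 0, 0, -10, -0.4]
  ]
}}

```text
time_s: 8.95
tcp_pos: [0.5732, 0.1002, 0.1864]
ee_rot: [[0.946, -0.325, 0.006], [-0.325, -0.946, 0.002], [0.005, -0.004, -1.0]]
wrist_force: [0.5, -0.1, 0.8]
gripper_width: 0.699
gripper_force: 0.0
```

```bash
python3 w.py
python3 - <<'E'
from h import *
delta(.517,-.0875,.18)
E
```

```text
F [ 0.008 -0.299 -0.156] sd [0.71 0.47 0.29] M [-0.006  0.    -0.008] eff [ 2.0000e-03 -3.6497e+01  1.7424e+01  3.8620e+00  7.9000e-02  0.0000e+00]
tcp [0.5716 0.0997 0.183 ] delta cm [-0.07  0.15 10.3 ] F [ 0.32 -0.42 -0.48] w 0.704 gf 0.0 tilt [ 0.  0. -1.]
tcp [0.5716 0.0997 0.183 ] delta cm [ 0.93 19.48  0.3 ] F [ 0.32 -0.42 -0.48] w 0.704 gf 0.0 tilt [ 0.  0. -1.]
```

Request:
{"fn": "arm_command", "kwargs": {
  "deltas": [
    [0, 0, 0, 0.2, 2.8, 0, -0.4],
    [0, 0, 0, 0.4, 5.6, 0, -0.4],
    [0, 0, 0, 0.5, 8.4, 0, -0.4],
    [0, 0, 0, 0.6, 11.2, 0, -0.4],
    [0, 0, 0, 0.7, 14, 0, -0.4],
    [0, 0, 0, 0.8, 16.8, 0, -0.4],
    [0, 0, 0, 0.9, 19.5, 0, -0.4],
    [0, 0, 0, 0.9, 19.5, 0, -0.4]
  ]
}}

```text
time_s: 10.42
tcp_pos: [0.5148, -0.0907, 0.1831]
ee_rot: [[0.944, -0.33, -0.001], [-0.33, -0.944, -0.0], [-0.001, 0.001, -1.0]]
wrist_force: [-0.4, -0.1, -0.0]
gripper_width: 0.697
gripper_force: 0.0
```

Request:
{"fn": "arm_command", "kwargs": {
  "deltas": [
    [0, 0, 0, 0, 0, 0, -0.4],
    [0, 0, 0, 0, 0, 2, -0.4],
    [0, 0, 0, 0, 0, 4, -0.4],
    [0, 0, 0, 0, 0, 5, -0.4],
    [0, 0, 0, 0, 0, 5, -0.4],
    [0, 0, 0, 0, 0, 5, -0.4]
  ]
}}

```text
time_s: 10.92
tcp_pos: [0.517, -0.0871, 0.133]
ee_rot: [[0.946, -0.325, -0.001], [-0.325, -0.946, -0.001], [-0.0, 0.001, -1.0]]
wrist_force: [-0.2, -0.1, 0.0]
gripper_width: 0.702
gripper_force: 0.0
```

Run:
```python
from h import *
delta(.517,-.0875,.083)
c=capture("scene"); t=capture("top")
a=cv2.resize(c["pixels"][150:270,220:353],(400,360)); b=cv2.resize(t["pixels"][150:270,290:423],(400,360))
cv2.imwrite("pics/hover3.png",np.hstack([a,b]))
```

```text
tcp [ 0.517  -0.0871  0.133 ] delta cm [0.01 0.03 5.  ] F [-0.24 -0.08  0.01] w 0.702 gf 0.0 tilt [-0.001 -0.001 -1.   ]
```

View pics/hover3.png

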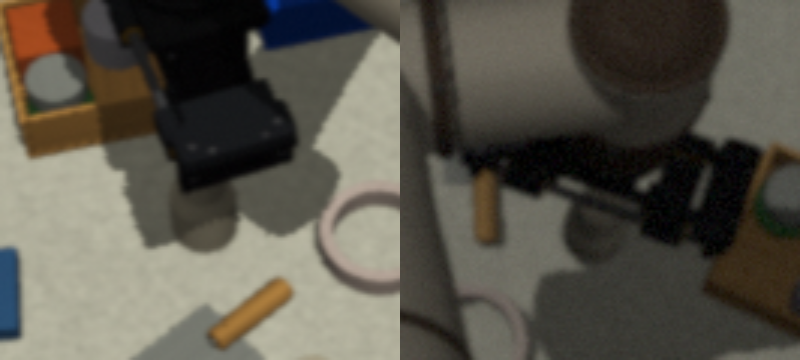

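The gripper is above the right bottle at crop left (205,215), and its body is well above the box. Descending, gripping and lifting.

Request:
{"fn": "arm_command", "kwargs": {
  "deltas": [
    [0, 0, 0, 0, 0, 2, -0.4],
    [0, 0, 0, 0, 0, 4, -0.4],
    [0, 0, 0, 0, 0, 5, -0.4],
    [0, 0, 0, 0, 0, 5, 0.2],
    [0, 0, 0, 0, 0, 5, 1],
    [0, 0, 0, 0, 0, 5, 1],
    [0, 0, 0, 0, 0, 5, 1],
    [0, 0, 0, 0, 0, 5, 1]
  ]
}}

```text
time_s: 11.68
tcp_pos: [0.5172, -0.0878, 0.0842]
ee_rot: [[0.946, -0.325, 0.002], [-0.325, -0.946, -0.0], [0.002, -0.0, -1.0]]
wrist_force: [-0.9, -2.0, 1.4]
gripper_width: 0.404
gripper_force: 0.9
```

```bash
python3 w.py
```

```text
F [-0.774 -1.562  5.235] sd [0.49 0.43 1.18] M [-0.434  0.221 -0.013] eff [ 8.6200e-01 -3.1695e+01  1.2723e+01  2.2820e+00  3.5000e-01 -1.0000e-03]
tcp [ 0.5173 -0.0878  0.084 ] delta cm [ -1.03 -19.35   0.4 ] F [-0.32 -1.87  6.36] w 0.391 gf 29.7 tilt [ 0.002 -0.    -1.   ]
```

Request:
{"fn": "arm_command", "kwargs": {
  "deltas": [
    [0, 0, 0, 0, 0, -1, 1],
    [0, 0, 0, 0, 0, -2, 1],
    [0, 0, 0, 0, 0, -3, 1],
    [0, 0, 0, 0, 0, -4, 1],
    [0, 0, 0, 0, 0, -5, 1],
    [0, 0, 0, 0, 0, -5, 1],
    [0, 0, 0, 0, 0, -5, 1],
    [0, 0, 0, 0, 0, -5, 1]
  ]
}}

```text
time_s: 13.15
tcp_pos: [0.5162, -0.0875, 0.1328]
ee_rot: [[0.945, -0.326, -0.001], [-0.326, -0.945, 0.0], [-0.001, -0.0, -1.0]]
wrist_force: [0.2, 0.3, -2.9]
gripper_width: 0.387
gripper_force: 29.7
```

```bash
python3 w.py
```

```text
F [-0.04   0.115 -3.091] sd [0.36 0.32 0.53] M [-0.007 -0.012 -0.005] eff [ 2.0000e-03 -3.4189e+01  1.6359e+01  3.7640e+00  7.8000e-02  0.0000e+00]
tcp [ 0.5166 -0.0876  0.1331] delta cm [ -0.97 -19.35   5.31] F [-0.26  0.06 -3.33] w 0.389 gf 29.7 tilt [ 0.  0. -1.]
```

The right bottle weighs about 3.1 N and the left about 1.0 N, so the left is the lighter. Putting the right one back.

Request:
{"fn": "arm_command", "kwargs": {
  "deltas": [
    [0, 0, 0, 0, 0, 1, 1],
    [0, 0, 0, 0, 0, 2, 1],
    [0, 0, 0, 0, 0, 3, 1],
    [0, 0, 0, 0, 0, 4, 1],
    [0, 0, 0, 0, 0, 4.5, 1],
    [0, 0, 0, 0, 0, 4.8, 1],
    [0, 0, 0, 0, 0, 4.95, 1],
    [0, 0, 0, 0, 0, 4.95, 1]
  ]
}}

```text
time_s: 14.62
tcp_pos: [0.5164, -0.088, 0.0842]
ee_rot: [[0.946, -0.325, -0.001], [-0.325, -0.946, -0.001], [-0.001, 0.001, -1.0]]
wrist_force: [-2.4, -1.4, 2.4]
gripper_width: 0.384
gripper_force: 29.7
```

```bash
python3 w.py
```

```text
F [-3.23  -2.175  5.023] sd [0.49 0.77 1.07] M [-0.707  1.093  0.008] eff [ 1.3970e+00 -3.2091e+01  1.4471e+01  2.5030e+00  1.2470e+00 -1.0000e-02]
tcp [ 0.5165 -0.0879  0.0841] delta cm [ -0.96 -19.39   0.4 ] F [-3.47 -3.33  4.95] w 0.38 gf 29.7 tilt [-0.    -0.001 -1.   ]
```

Down. Release, rise and go back over the left bottle.

Request:
{"fn": "arm_command", "kwargs": {
  "deltas": [
    [0, 0, 0, 0, 0, -0.1, 1],
    [0, 0, 0, 0, 0, -0.1, 0],
    [0, 0, 0, 0, 0, -0.1, -0.2],
    [0, 0, 0, 0, 0, -0.1, -0.4],
    [0, 0, 0, 0, 0, -0.1, -0.4],
    [0, 0, 0, 0, 0, -0.1, -0.4],
    [0, 0, 0, 0, 0, -0.1, -0.4],
    [0, 0, 0, 0, 0, -0.1, -0.4]
  ]
}}

```text
time_s: 16.08
tcp_pos: [0.5168, -0.0875, 0.0846]
ee_rot: [[0.945, -0.326, 0.0], [-0.326, -0.945, 0.0], [0.0, -0.0, -1.0]]
wrist_force: [-0.4, -0.3, 0.3]
gripper_width: 0.692
gripper_force: 0.0
```

Request:
{"fn": "arm_command", "kwargs": {
  "deltas": [
    [0, 0, 0, 0, 0, -1, -0.4],
    [0, 0, 0, 0, 0, -3, -0.4],
    [0, 0, 0, 0, 0, -5, -0.4],
    [0, 0, 0, 0, 0, -7, -0.4],
    [0, 0, 0, 0, 0, -9, -0.4],
    [0, 0, 0, 0, 0, -10, -0.4],
    [0, 0, 0, 0, 0, -10, -0.4]
  ]
}}

```text
time_s: 16.67
tcp_pos: [0.5182, -0.0875, 0.1877]
ee_rot: [[0.946, -0.325, 0.006], [-0.325, -0.946, 0.0], [0.006, -0.002, -1.0]]
wrist_force: [0.0, -0.0, -0.3]
gripper_width: 0.705
gripper_force: 0.0
```

Run:
```python
from h import *
import pickle
capture("scene");capture("top")
delta(.5717,.0997,.183)
```

```text
tcp [ 0.5162 -0.0875  0.1843] delta cm [ -0.86 -19.5    0.14] F [-0.12 -0.   -0.95] w 0.701 gf 0.0 tilt [-0.     0.001 -1.   ]
```

Request:
{"fn": "arm_command", "kwargs": {
  "deltas": [
    [0, 0, 0, -0.2, -2.8, 0, -0.4],
    [0, 0, 0, -0.4, -5.6, 0, -0.4],
    [0, 0, 0, -0.5, -8.4, 0, -0.4],
    [0, 0, 0, -0.6, -11.2, 0, -0.4],
    [0, 0, 0, -0.7, -14, 0, -0.4],
    [0, 0, 0, -0.8, -16.8, 0, -0.4],
    [0, 0, 0, -0.86, -19.5, 0, -0.4],
    [0, 0, 0, -0.86, -19.5, 0, -0.4]
  ]
}}

```text
time_s: 17.43
tcp_pos: [0.5728, 0.1031, 0.1824]
ee_rot: [[0.947, -0.322, -0.002], [-0.322, -0.947, -0.001], [-0.001, 0.001, -1.0]]
wrist_force: [0.2, 0.2, 0.4]
gripper_width: 0.7
gripper_force: 0.0
```

Request:
{"fn": "arm_command", "kwargs": {
  "deltas": [
    [0, 0, 0, 0, 0, 0, -0.4],
    [0, 0, 0, 0, 0, 2, -0.4],
    [0, 0, 0, 0, 0, 4, -0.4],
    [0, 0, 0, 0, 0, 6, -0.4],
    [0, 0, 0, 0, 0, 8, -0.4],
    [0, 0, 0, 0, 0, 10, -0.4],
    [0, 0, 0, 0, 0, 10, -0.4],
    [0, 0, 0, 0, 0, 10, -0.4]
  ]
}}

```text
time_s: 18.1
tcp_pos: [0.5708, 0.0982, 0.0832]
ee_rot: [[0.945, -0.327, -0.004], [-0.327, -0.945, -0.002], [-0.003, 0.003, -1.0]]
wrist_force: [-0.3, 0.7, -0.0]
gripper_width: 0.699
gripper_force: 0.0
```

Run:
```python
from h import *
capture("scene");capture("top")
delta(.5717,.0997,.083)
```

```text
tcp [0.5725 0.0992 0.0855] delta cm [-0.1  -0.02  0.25] F [ 0.48 -0.26  0.9 ] w 0.7 gf 0.0 tilt [ 0.001  0.    -1.   ]
```

Request:
{"fn": "arm_command", "kwargs": {
  "deltas": [
    [0, 0, 0, 0, 0, 0.1, 0],
    [0, 0, 0, 0, 0, 0.1, 0.2],
    [0, 0, 0, 0, 0, 0.1, 1],
    [0, 0, 0, 0, 0, 0.1, 1],
    [0, 0, 0, 0, 0, 0.1, 1],
    [0, 0, 0, 0, 0, 0.1, 1],
    [0, 0, 0, 0, 0, 0.1, 1],
    [0, 0, 0, 0, 0, 0.1, 1]
  ]
}}

```text
time_s: 18.87
tcp_pos: [0.5721, 0.0996, 0.0839]
ee_rot: [[0.946, -0.326, 0.0], [-0.326, -0.946, -0.0], [0.0, -0.0, -1.0]]
wrist_force: [-0.5, -0.3, 2.6]
gripper_width: 0.388
gripper_force: 30.0
```

```bash
python3 w.py
```

```text
F [-0.665 -0.928  4.308] sd [0.76 0.49 1.04] M [-0.256  0.22  -0.002] eff [ 4.7200e-01 -3.6713e+01  1.3906e+01  2.7580e+00  3.9000e-01 -4.0000e-03]
tcp [0.5722 0.0996 0.0839] delta cm [-0.12  0.16  0.39] F [-1.55 -1.21  5.68] w 0.383 gf 30.0 tilt [ 0.  0. -1.]
```

Request:
{"fn": "arm_command", "kwargs": {
  "deltas": [
    [0, 0, 0, 0, 0, -1, 1],
    [0, 0, 0, 0, 0, -2, 1],
    [0, 0, 0, 0, 0, -4, 1],
    [0, 0, 0, 0, 0, -6, 1],
    [0, 0, 0, 0, 0, -8, 1],
    [0, 0, 0, 0, 0, -10, 1],
    [0, 0, 0, 0, 0, -12, 1],
    [0, 0, 0, 0, 0, -12, 1]
  ]
}}

```text
time_s: 20.33
tcp_pos: [0.5744, 0.1004, 0.2087]
ee_rot: [[0.946, -0.325, 0.009], [-0.325, -0.946, 0.003], [0.008, -0.006, -1.0]]
wrist_force: [1.4, 0.3, -0.6]
gripper_width: 0.384
gripper_force: 30.0
```

Run:
```python
from h import *
capture("scene");capture("top")
delta(.486,-.217,.205)
```

```text
tcp [0.572  0.0999 0.2042] delta cm [ 2.2  32.76 -0.13] F [ 0.26 -0.06 -1.1 ] w 0.387 gf 30.0 tilt [ 0.001  0.001 -1.   ]
```

Before moving on, I'll recheck the box position, since the two views disagreed by about 1 cm.

Run:
```python
from h import *
import pickle
t=pickle.load(open("top.pkl","rb")); s=pickle.load(open("scene.pkl","rb"))
yw=np.radians(-24.9); X=np.array([np.cos(yw),np.sin(yw)]); Y=np.array([-X[1],X[0]])
# corners of mask in order; edge -> near(z=0) or rim
Q={"top":(t,{"+x":((414,198),(461,219),.048),"-y":((461,219),(439,267),.048),"-x":((439,267),(392,246),0),"+y":((392,246),(414,198),0)}),
   "scene":(s,{"+x":((218,151),(229,201),0),"-y":((268,141),(218,151),.048),"-x":((268,141),(280,191),.048),"+y":((280,191),(229,201),0)})}
for n,(c,E) in Q.items():
    o={}
    for k,(a,b,z) in E.items():
        m=(np.array(a)+b)/2; o[k]=(ray(c,*m,z)[:2]@(X if "x" in k else Y)); 
    print(n,{k:round(v,4) for k,v in o.items()}, X*(o["+x"]+o["-x"])/2+Y*(o["+y"]+o["-y"])/2)
# known bottles: reprojection of top centre and base
for c,n in((t,"top"),(s,"scene")):
    for p in((.572,.0997,.1),(.572,.0997,0),(.5166,-.0876,.1),(.5166,-.0876,0),(0,0,0)): print(n,p,np.round(proj(c,p),1))
for c,n,b in((t,"top",(385,190,470,275)),(s,"scene",(212,138,290,208))):
    im=cv2.resize(c["pixels"][b[1]:b[3],b[0]:b[2]],None,fx=4.6,fy=4.6,interpolation=cv2.INTER_CUBIC)
    for cx,cy,col in((.4978,-.2594,(255,0,255)),(.503,-.250,(255,255,0))):
        for z in(0,.048):
            P=[proj(c,(*(np.array([cx,cy])+X*i*.062+Y*j*.062),z)) for i,j in((1,1),(1,-1),(-1,-1),(-1,1))]
            P=((np.array(P)-b[:2]+.5)*4.6-.5).round().astype(np.int32)
            cv2.polylines(im,[P],True,col,1)
    cv2.imwrite(f"pics/d_{n}.png",im)
a,b=cv2.imread("pics/d_top.png"),cv2.imread("pics/d_scene.png")
h=max(a.shape[0],b.shape[0]); pad=lambda q:cv2.copyMakeBorder(q,0,h-q.shape[0],0,0,0)
cv2.imwrite("pics/d.png",np.hstack([pad(a),pad(b)]))
```

```text
top {'+x': np.float64(0.6195), '-y': np.float64(-0.0791), '-x': np.float64(0.5058), '+y': np.float64(0.0352)} [ 0.50111785 -0.25677602]
scene {'+x': np.float64(0.6236), '-y': np.float64(-0.0764), '-x': np.float64(0.5049), '+y': np.float64(0.0393)} [ 0.5040076  -0.25440329]
top (0.572, 0.0997, 0.1) [271.6 191.1]
top (0.572, 0.0997, 0) [274.9 203.5]
top (0.5166, -0.0876, 0.1) [355.6 216.6]
top (0.5166, -0.0876, 0) [352.6 227.2]
top (0, 0, 0) [311.8 457.8]
scene (0.572, 0.0997, 0.1) [323.  274.5]
scene (0.572, 0.0997, 0) [322.3 296.9]
scene (0.5166, -0.0876, 0.1) [285.9 198.7]
scene (0.5166, -0.0876, 0) [288.  224.9]
scene (0, 0, 0) [470.2 138.7]
```

View pics/d.png

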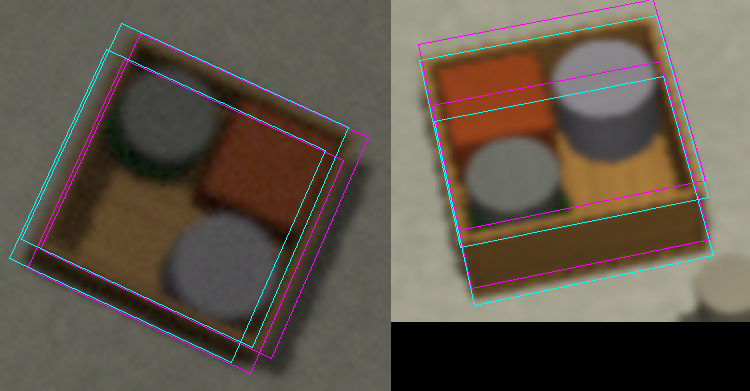

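The overlays bracket the box. Magenta is off in the scene view and cyan is close, so the centre is near (.503,-.252). One objective edge profile in world coordinates will settle it.

Run:
```python
from h import *
import pickle
t=pickle.load(open("top.pkl","rb")); s=pickle.load(open("scene.pkl","rb"))
yw=np.radians(-24.9); X=np.array([np.cos(yw),np.sin(yw)]); Y=np.array([-X[1],X[0]])
c0=np.array([.503,-.253])
for c,n,near,b in((t,"top",("-x","+y"),(.9,.9)),(s,"scene",("+x","+y"),(0,.2))):
    im=c["pixels"].astype(np.float32); ch=im[...,2]-im[...,0]; o={}
    for k in("+x","-x","+y","-y"):
        A=X if "x" in k else Y; B=Y if "x" in k else X; sg=1 if k[0]=="+" else -1; z=0.0 if k in near else .048
        ds=np.arange(.04,.085,.0005); pr=[]
        for d in ds:
            P=np.array([proj(c,(*(c0+A*sg*d+B*e),z)) for e in np.linspace(-.045,.045,25)],np.float32)+np.float32(b)
            pr.append(cv2.remap(ch,P[:,0].copy(),P[:,1].copy(),cv2.INTER_LINEAR).mean())
        pr=np.array(pr); out=pr[-12:].mean(); w=(ds>.053)&(ds<.07); pk=pr[w].max()
        half=(out+pk)/2; i=np.where(pr>half)[0].max(); o[k]=ds[i]; print(n,k,"edge",round(ds[i],4),"levels",pr[::8].round(0))
    print(n,"size",o["+x"]+o["-x"],o["+y"]+o["-y"],"centre",c0+X*(o["+x"]-o["-x"])/2+Y*(o["+y"]-o["-y"])/2)
```

```text
top +x edge 0.061 levels [34. 35. 34. 31. 35. 30. 13. 10. 10. 10. 10. 10.]
top -x edge 0.058 levels [29. 34. 42. 31. 22. 16. 11. 10. 10. 10. 10. 10.]
top +y edge 0.06 levels [20. 19. 21. 30. 40. 26. 12. 11. 10. 10. 11. 10.]
top -y edge 0.063 levels [32. 33. 35. 35. 34. 40. 20.  6.  6.  8. 10. 10.]
top size 0.11900000000000004 0.12300000000000005 centre [ 0.50372901 -0.25499212]
scene +x edge 0.062 levels [34. 36. 40. 50. 68. 71. 26. 19. 20. 20. 19. 19.]
scene -x edge 0.062 levels [23. 27. 30. 28. 49. 75. 32. 20. 20. 19. 20. 20.]
scene +y edge 0.0595 levels [55. 53. 52. 54. 57. 38. 22. 20. 20. 20. 20. 20.]
scene -y edge 0.062 levels [62. 66. 69. 65. 71. 72. 33. 20. 20. 20. 20. 20.]
scene size 0.12400000000000004 0.12150000000000004 centre [ 0.50247371 -0.25413381]
```

Request:
{"fn": "arm_command", "kwargs": {
  "deltas": [
    [0, 0, 0, 0, 0, -1, 1],
    [0, 0, 0, 0, 0, -2, 1],
    [0, 0, 0, 0, 0, -3, 1],
    [0, 0, 0, 0.4, 3, -3, 1],
    [0, 0, 0, 0.8, 6, -3, 1],
    [0, 0, 0, 1, 9, -3, 1],
    [0, 0, 0, 1.2, 12, -3, 1],
    [0, 0, 0, 1.4, 15, -3, 1]
  ]
}}

```text
time_s: 21.1
tcp_pos: [0.5361, -0.0479, 0.2342]
ee_rot: [[0.946, -0.325, 0.001], [-0.325, -0.946, -0.0], [0.001, -0.0, -1.0]]
wrist_force: [0.1, 0.8, -0.6]
gripper_width: 0.383
gripper_force: 30.0
```

Request:
{"fn": "arm_command", "kwargs": {
  "deltas": [
    [0, 0, 0, 0.2, 3, 0, 1],
    [0, 0, 0, 0.3, 6, 0, 1],
    [0, 0, 0, 0.4, 9, 0, 1],
    [0, 0, 0, 0.6, 12, 0, 1],
    [0, 0, 0, 0.7, 15, 0, 1],
    [0, 0, 0, 0.8, 17.8, 0, 1],
    [0, 0, 0, 0.8, 17.8, 0, 1],
    [0, 0, 0, 0.8, 17.8, 0, 1]
  ]
}}

```text
time_s: 21.77
tcp_pos: [0.4856, -0.219, 0.234]
ee_rot: [[0.945, -0.328, 0.0], [-0.328, -0.945, -0.0], [0.0, -0.0, -1.0]]
wrist_force: [-0.7, 0.5, -1.0]
gripper_width: 0.383
gripper_force: 30.0
```

The rim edges agree in both views: box centre (.5025,-.2534), gap (.4887,-.2155). Going above it and lowering to just over the rim.

Run:
```python
from h import *
capture("scene");capture("top")
delta(.4887,-.2155,.15)
```

```text
tcp [ 0.4862 -0.2175  0.2339] delta cm [ 0.17 -0.27  8.39] F [-0.76 -0.58 -1.26] w 0.386 gf 30.0 tilt [ 0.001  0.    -1.   ]
```

Request:
{"fn": "arm_command", "kwargs": {
  "deltas": [
    [0, 0, 0, 0.17, -0.27, 2, 1],
    [0, 0, 0, 0.17, -0.27, 4, 1],
    [0, 0, 0, 0.17, -0.27, 6, 1],
    [0, 0, 0, 0.17, -0.27, 7.5, 1],
    [0, 0, 0, 0.17, -0.27, 8.4, 1],
    [0, 0, 0, 0.17, -0.27, 8.4, 1],
    [0, 0, 0, 0.17, -0.27, 8.4, 1]
  ]
}}

```text
time_s: 22.45
tcp_pos: [0.4891, -0.2152, 0.1498]
ee_rot: [[0.946, -0.324, -0.0], [-0.324, -0.946, -0.0], [0.0, 0.0, -1.0]]
wrist_force: [-0.2, 0.7, -0.9]
gripper_width: 0.383
gripper_force: 30.0
```

Run:
```python
from h import *
c=capture("scene"); t=capture("top")
delta(.4887,-.2155,.089)
yw=np.radians(-24.9); X=np.array([np.cos(yw),np.sin(yw)]); Y=np.array([-X[1],X[0]])
out=[]
for c,b in((c,(220,130,320,230)),(t,(380,185,470,275))):
    k=400/(b[2]-b[0]); im=cv2.resize(c["pixels"][b[1]:b[3],b[0]:b[2]],(400,400),interpolation=cv2.INTER_CUBIC)
    im=cv2.convertScaleAbs(im,alpha=1.6); c0=np.array([.5025,-.2534]); off=(.9,.9) if k>4.2 else (0,.2)
    P=np.array([proj(c,(*(c0+X*i*.062+Y*j*.062),.048)) for i,j in((1,1),(1,-1),(-1,-1),(-1,1))])+off
    cv2.polylines(im,[((P-b[:2]+.5)*k-.5).round().astype(np.int32)],True,(255,255,0),1); out.append(im)
cv2.imwrite("pics/box1.png",np.hstack(out))
```

```text
tcp [ 0.4895 -0.2156  0.1508] delta cm [-0.1   0.02  6.18] F [-0.73  0.26 -1.1 ] w 0.383 gf 30.0 tilt [ 0.002 -0.001 -1.   ]
```

View pics/box1.png

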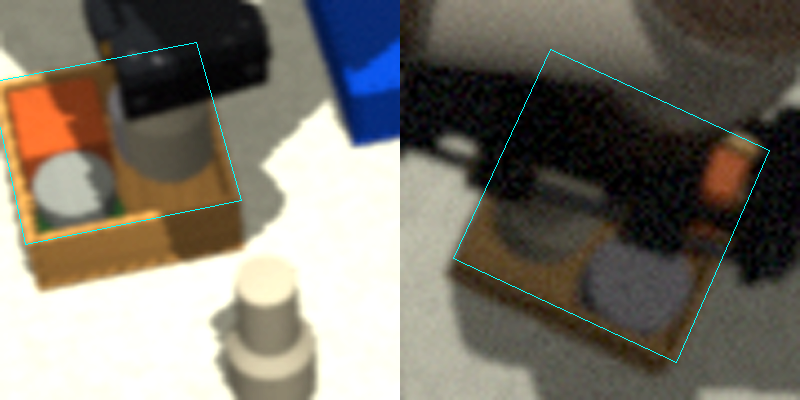

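The overlay matches the rim in both views, and the held bottle (crop left (165,150)) is over the gap. Lowering into the corner with a force check.

Request:
{"fn": "arm_command", "kwargs": {
  "deltas": [
    [0, 0, 0, -0.08, 0, 0.7, 1],
    [0, 0, 0, -0.08, 0, 1.4, 1],
    [0, 0, 0, -0.08, 0, 2, 1],
    [0, 0, 0, -0.08, 0, 2.5, 1],
    [0, 0, 0, -0.08, 0, 3, 1],
    [0, 0, 0, -0.08, 0, 3.5, 1],
    [0, 0, 0, -0.08, 0, 3.8, 1],
    [0, 0, 0, -0.08, 0, 3.8, 1]
  ]
}}

```text
time_s: 23.22
tcp_pos: [0.4872, -0.2154, 0.1106]
ee_rot: [[0.945, -0.326, -0.002], [-0.326, -0.945, 0.0], [-0.002, 0.0, -1.0]]
wrist_force: [0.1, 0.4, -0.7]
gripper_width: 0.382
gripper_force: 30.0
```

```bash
python3 w.py; python3 -c "
from h import *
delta(.4887,-.2155,.089)"
```

```text
F [-0.057 -0.132 -1.324] sd [0.42 0.45 0.54] M [-0.01   0.001 -0.011] eff [-3.0000e-03 -3.4547e+01  1.5072e+01  3.3570e+00  8.0000e-02  0.0000e+00]
tcp [ 0.4877 -0.2154  0.1116] delta cm [ -2.4  -32.38   3.16] F [-0.71  0.14 -1.47] w 0.384 gf 30.0 tilt [ 0. -0. -1.]
tcp [ 0.4877 -0.2154  0.1116] delta cm [ 0.1  -0.03  2.26] F [-0.71  0.14 -1.47] w 0.384 gf 30.0 tilt [ 0. -0. -1.]
```

No contact, and the base is about 28 mm up inside the gap. Continuing to about 1 mm above the floor.

Request:
{"fn": "arm_command", "kwargs": {
  "deltas": [
    [0, 0, 0, 0.08, 0, 0.4, 1],
    [0, 0, 0, 0.08, 0, 0.8, 1],
    [0, 0, 0, 0.08, 0, 1.1, 1],
    [0, 0, 0, 0.08, 0, 1.4, 1],
    [0, 0, 0, 0.08, 0, 1.7, 1],
    [0, 0, 0, 0.08, 0, 1.9, 1],
    [0, 0, 0, 0.08, 0, 2.1, 1],
    [0, 0, 0, 0.08, 0, 2.1, 1]
  ]
}}

```text
time_s: 24.68
tcp_pos: [0.4882, -0.2156, 0.0901]
ee_rot: [[0.945, -0.326, -0.001], [-0.326, -0.945, 0.0], [-0.001, 0.0, -1.0]]
wrist_force: [-0.2, 0.4, -1.2]
gripper_width: 0.386
gripper_force: 30.0
```

```bash
python3 w.py; python3 -c "
from h import *
delta(.4887,-.2155,.089)"
```

```text
F [ 0.222  0.069 -1.039] sd [0.58 0.51 0.38] M [-0.017  0.004 -0.001] eff [ -0.    -35.362  14.369   3.2     0.08    0.   ]
tcp [ 0.4884 -0.2157  0.0905] delta cm [ -2.48 -32.38   1.05] F [-0.04  0.42 -1.64] w 0.385 gf 30.0 tilt [-0. -0. -1.]
tcp [ 0.4884 -0.2157  0.0905] delta cm [ 0.02 -0.03  0.15] F [-0.04  0.42 -1.64] w 0.385 gf 30.0 tilt [-0. -0. -1.]
```

Request:
{"fn": "arm_command", "kwargs": {
  "deltas": [
    [0, 0, 0, 0, 0, 0.05, 1],
    [0, 0, 0, 0, 0, 0.1, 1],
    [0, 0, 0, 0, 0, 0.15, 1],
    [0, 0, 0, 0, 0, 0.17, 1],
    [0, 0, 0, 0, 0, 0.17, 1]
  ]
}}

```text
time_s: 25.9
tcp_pos: [0.4885, -0.2157, 0.0889]
ee_rot: [[0.945, -0.326, 0.0], [-0.326, -0.945, -0.0], [0.0, 0.0, -1.0]]
wrist_force: [-0.2, 0.6, -0.3]
gripper_width: 0.381
gripper_force: 30.0
```

```bash
python3 w.py
```

```text
F [-0.269 -0.015  0.05 ] sd [0.54 0.61 0.48] M [-0.009  0.055  0.004] eff [ 7.1000e-02 -3.4972e+01  1.4130e+01  3.0850e+00  1.3100e-01 -2.0000e-03]
tcp [ 0.4885 -0.2157  0.0889] delta cm [ -2.48 -32.38   0.89] F [ 0.03 -0.06  0.35] w 0.386 gf 30.0 tilt [ 0. -0. -1.]
```

Floor contact: the force went from -1.04 to 0.05 N. Opening straight here and rising.

Request:
{"fn": "arm_command", "kwargs": {
  "deltas": [
    [0, 0, 0, 0, 0, 0, 0.1],
    [0, 0, 0, 0, 0, 0, 0],
    [0, 0, 0, 0, 0, 0, -0.1],
    [0, 0, 0, 0, 0, 0, -0.2],
    [0, 0, 0, 0, 0, 0, -0.4],
    [0, 0, 0, 0, 0, 0, -0.4],
    [0, 0, 0, 0, 0, 0, -0.4]
  ]
}}

```text
time_s: 27.28
tcp_pos: [0.4885, -0.2157, 0.0889]
ee_rot: [[0.945, -0.326, 0.0], [-0.326, -0.945, -0.0], [0.0, 0.0, -1.0]]
wrist_force: [-0.5, -0.2, -0.3]
gripper_width: 0.679
gripper_force: 0.0
```

Request:
{"fn": "arm_command", "kwargs": {
  "deltas": [
    [0, 0, 0, 0, 0, -1, -0.4],
    [0, 0, 0, 0, 0, -2, -0.4],
    [0, 0, 0, 0, 0, -4, -0.4],
    [0, 0, 0, 0, 0, -6, -0.4],
    [0, 0, 0, 0, 0, -8, -0.4],
    [0, 0, 0, 0, 0, -9.5, -0.4],
    [0, 0, 0, 0, 0, -9.5, -0.4]
  ]
}}

```text
time_s: 27.87
tcp_pos: [0.4908, -0.2163, 0.1888]
ee_rot: [[0.946, -0.325, 0.009], [-0.325, -0.946, -0.002], [0.009, -0.001, -1.0]]
wrist_force: [0.8, 0.8, 0.2]
gripper_width: 0.704
gripper_force: 0.0
```

Run:
```python
from h import *
capture("scene");capture("top")
delta(.5166,-.0876,.184)
```

```text
tcp [ 0.4887 -0.2156  0.185 ] delta cm [ -1.53 -13.01   0.11] F [-0.59  0.06 -0.23] w 0.701 gf 0.0 tilt [ 0.002 -0.    -1.   ]
```

Request:
{"fn": "arm_command", "kwargs": {
  "deltas": [
    [0, 0, 0, -0.4, -2.6, 0, -0.4],
    [0, 0, 0, -0.7, -5.2, 0, -0.4],
    [0, 0, 0, -1, -7.8, 0, -0.4],
    [0, 0, 0, -1.2, -10.4, 0, -0.4],
    [0, 0, 0, -1.5, -13, 0, -0.4],
    [0, 0, 0, -1.5, -13, 0, -0.4],
    [0, 0, 0, -1.5, -13, 4, -0.4],
    [0, 0, 0, -1.5, -13, 4, -0.4]
  ]
}}

```text
time_s: 28.63
tcp_pos: [0.512, -0.0876, 0.138]
ee_rot: [[0.945, -0.327, -0.013], [-0.327, -0.945, 0.001], [-0.012, 0.003, -1.0]]
wrist_force: [-1.3, 0.5, -1.3]
gripper_width: 0.698
gripper_force: 0.0
```

Run:
```python
from h import *
c=capture("scene"); t=capture("top")
delta(.5166,-.0876,.084)
a=cv2.resize(c["pixels"][130:250,210:343],(400,360)); b=cv2.resize(t["pixels"][165:285,350:483],(400,360))
cv2.imwrite("pics/box2.png",np.hstack([a,cv2.convertScaleAbs(b,alpha=1.6)]))
```

```text
tcp [ 0.5153 -0.0884  0.1426] delta cm [ 0.12 -0.13  5.86] F [ 0.54  0.21 -0.09] w 0.7 gf 0.0 tilt [-0.005 -0.001 -1.   ]
```

View pics/box2.png

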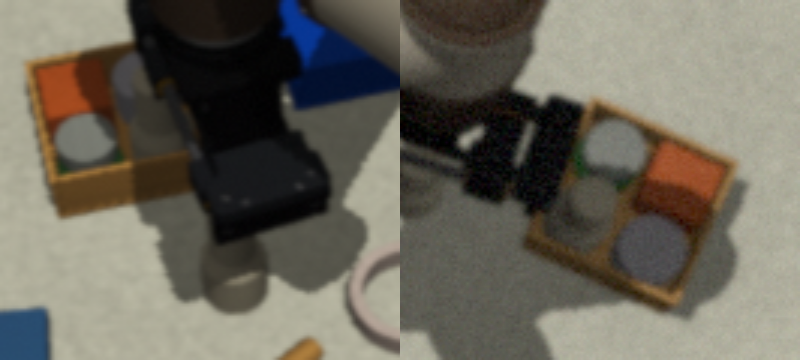

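The light bottle stands upright in its corner (crop right (590,205)), between jar and tin. Now grasping the heavy one.

Request:
{"fn": "arm_command", "kwargs": {
  "deltas": [
    [0, 0, 0, 0.05, 0, 1.5, -0.4],
    [0, 0, 0, 0.05, 0, 3, -0.4],
    [0, 0, 0, 0.05, 0, 4.5, -0.4],
    [0, 0, 0, 0.05, 0, 5.8, -0.4],
    [0, 0, 0, 0.05, 0, 5.8, 0.1],
    [0, 0, 0, 0.05, 0, 5.8, 1],
    [0, 0, 0, 0.05, 0, 5.8, 1],
    [0, 0, 0, 0.05, 0, 5.8, 1]
  ]
}}

```text
time_s: 29.4
tcp_pos: [0.5182, -0.0882, 0.0874]
ee_rot: [[0.945, -0.326, 0.003], [-0.326, -0.945, 0.0], [0.003, -0.001, -1.0]]
wrist_force: [-0.5, -0.3, 0.3]
gripper_width: 0.478
gripper_force: 0.0
```

```bash
python3 w.py
```

```text
Traceback (most recent call last):
  File "w.py", line 4, in <module>
    capture("top"); s=sense(); f.append(s["wrist_force"]); m.append(s["moment"]); e.append(s["effort"])
    ~~~~~~~^^^^^^^
ValueError: 200 camera calls are used up
```

Request:
{"fn": "arm_command", "kwargs": {
  "deltas": [
    [0, 0, 0, 0, 0, -1, 1],
    [0, 0, 0, 0, 0, -2, 1],
    [0, 0, 0, 0, 0, -4, 1],
    [0, 0, 0, 0, 0, -6, 1],
    [0, 0, 0, 0, 0, -8, 1],
    [0, 0, 0, 0, 0, -10, 1],
    [0, 0, 0, 0, 0, -12.5, 1],
    [0, 0, 0, 0, 0, -12.5, 1]
  ]
}}

```text
time_s: 30.17
tcp_pos: [0.52, -0.0881, 0.217]
ee_rot: [[0.946, -0.325, 0.012], [-0.325, -0.946, -0.0], [0.011, -0.003, -1.0]]
wrist_force: [1.9, 0.0, -2.0]
gripper_width: 0.386
gripper_force: 29.9
```

```bash
python3 w.py; python3 -c "
from h import *
delta(.567,.321,.21)"
```

```text
tcp [ 0.52   -0.0881  0.217 ] delta cm [ -8.84 -40.22   0.74] F [ 1.9   0.   -1.95] w 0.386 gf 29.9 tilt [ 0.012 -0.    -1.   ]Traceback (most recent call last):
  File "w.py", line 4, in <module>
    capture("top"); s=sense(); f.append(s["wrist_force"]); m.append(s["moment"]); e.append(s["effort"])
    ~~~~~~~^^^^^^^
ValueError: 200 camera calls are used up
```

The cameras are used up, but the bottle is gripped (width .386, 29.9 N on the pad). I'll let it settle, check the weight, and recheck the turntable centre on the saved images.

Request:
{"fn": "arm_command", "kwargs": {
  "deltas": [
    [0, 0, 0, 0, 0, 0, 1],
    [0, 0, 0, 0, 0, 0, 1],
    [0, 0, 0, 0, 0, 0, 1],
    [0, 0, 0, 0, 0, 0, 1],
    [0, 0, 0, 0, 0, 0, 1],
    [0, 0, 0, 0, 0, 0, 1]
  ]
}}

```text
time_s: 30.67
tcp_pos: [0.5168, -0.0881, 0.2101]
ee_rot: [[0.945, -0.326, -0.002], [-0.326, -0.945, -0.0], [-0.001, 0.001, -1.0]]
wrist_force: [0.1, 0.3, -1.8]
gripper_width: 0.388
gripper_force: 29.9
```

Run:
```python
from h import *
import pickle
delta(.564,.319,.225)
for n,b in(("top",(.9,.9)),("scene",(0,.2))):
    c=pickle.load(open(n+".pkl","rb")); g=cv2.cvtColor(c["pixels"],cv2.COLOR_BGR2GRAY).astype(np.float32)
    c0=np.array([.564,.319]); out=[]
    for a in np.arange(0,360,30):
        u=np.array([np.cos(np.radians(a)),np.sin(np.radians(a))]); ds=np.arange(.055,.105,.001)
        P=np.array([proj(c,(*(c0+u*d),.026)) for d in ds],np.float32)+np.float32(b)
        pr=cv2.GaussianBlur(cv2.remap(g,P[:,0].copy(),P[:,1].copy(),cv2.INTER_LINEAR),(1,5),0).ravel()
        out.append(round(float(ds[np.gradient(pr).argmax()]*1000)))
    print(n,out)
```

```text
tcp [ 0.5168 -0.0881  0.2101] delta cm [ -8.8  -40.02  -1.51] F [ 0.1   0.27 -1.83] w 0.388 gf 29.9 tilt [-0.002 -0.    -1.   ]
top [79, 82, 83, 84, 82, 82, 83, 90, 94, 89, 83, 77]
scene [84, 85, 86, 84, 83, 81, 78, 76, 76, 80, 83, 84]
```

Request:
{"fn": "arm_command", "kwargs": {
  "deltas": [
    [0, 0, 0, -0.3, -1.2, -1, 1],
    [0, 0, 0, -0.8, -3.5, -1.4, 1],
    [0, 0, 0, -1.3, -6, -1.4, 1],
    [0, 0, 0, -1.9, -8.5, -1.4, 1],
    [0, 0, 0, -2.4, -11, -1.4, 1],
    [0, 0, 0, -3, -13.5, -1.4, 1],
    [0, 0, 0, -3.5, -16, -1.4, 1],
    [0, 0, 0, -4, -18.5, -1.4, 1]
  ]
}}

```text
time_s: 31.33
tcp_pos: [0.5396, 0.1017, 0.2253]
ee_rot: [[0.946, -0.325, 0.0], [-0.325, -0.946, 0.0], [0.0, -0.0, -1.0]]
wrist_force: [-0.5, -0.1, -2.7]
gripper_width: 0.386
gripper_force: 29.9
```

Request:
{"fn": "arm_command", "kwargs": {
  "deltas": [
    [0, 0, 0, -0.5, -2.5, 0, 1],
    [0, 0, 0, -1.1, -5, 0, 1],
    [0, 0, 0, -1.6, -7.5, 0, 1],
    [0, 0, 0, -2.2, -10, 0, 1],
    [0, 0, 0, -2.8, -12.5, 0, 1],
    [0, 0, 0, -3.4, -15, 0, 1],
    [0, 0, 0, -4, -17.5, 0, 1],
    [0, 0, 0, -4.4, -19.5, 0, 1]
  ]
}}

```text
time_s: 32.0
tcp_pos: [0.5612, 0.3012, 0.225]
ee_rot: [[0.946, -0.325, 0.0], [-0.325, -0.946, 0.0], [0.0, -0.0, -1.0]]
wrist_force: [-0.3, 0.2, -3.1]
gripper_width: 0.385
gripper_force: 29.9
```

Request:
{"fn": "arm_command", "kwargs": {
  "deltas": [
    [0, 0, 0, -0.2, -1, 0, 1],
    [0, 0, 0, -0.4, -2, 0, 1],
    [0, 0, 0, -0.4, -2, 0, 1],
    [0, 0, 0, -0.4, -2, 0, 1],
    [0, 0, 0, -0.4, -2, 0, 1],
    [0, 0, 0, -0.4, -2, 0, 1],
    [0, 0, 0, -0.4, -2, 0, 1],
    [0, 0, 0, -0.4, -2, 0, 1]
  ]
}}

```text
time_s: 32.67
tcp_pos: [0.5643, 0.318, 0.2251]
ee_rot: [[0.945, -0.327, 0.0], [-0.327, -0.945, 0.0], [0.0, -0.0, -1.0]]
wrist_force: [0.4, 0.5, -2.7]
gripper_width: 0.384
gripper_force: 29.9
```

```bash
python3 -c "
from h import *
delta(.564,.319,.222); print(sense()['moment'].round(3))"
```

```text
tcp [0.5643 0.318  0.2251] delta cm [-0.06 -0.08  0.31] F [ 0.37  0.55 -2.73] w 0.384 gf 29.9 tilt [ 0.  0. -1.]
[-0.025  0.051  0.013]
```

Request:
{"fn": "arm_command", "kwargs": {
  "deltas": [
    [0, 0, 0, 0, 0, 0, 1],
    [0, 0, 0, 0, 0, 0, 1],
    [0, 0, 0, 0, 0, 0, 1],
    [0, 0, 0, 0, 0, 0, 1],
    [0, 0, 0, 0, 0, 0, 1],
    [0, 0, 0, 0, 0, 0, 1],
    [0, 0, 0, 0, 0, 0, 1],
    [0, 0, 0, 0, 0, 0, 1]
  ]
}}

```text
time_s: 33.33
tcp_pos: [0.5642, 0.3188, 0.2248]
ee_rot: [[0.945, -0.326, -0.0], [-0.326, -0.945, -0.0], [0.0, 0.0, -1.0]]
wrist_force: [0.6, 0.1, -3.2]
gripper_width: 0.386
gripper_force: 29.9
```

```bash
python3 -c "
from h import *
print(finish_job())"
```

```text
the job is handed in; nothing more can be done
None
```

The job is handed in at 33.3 s (result not shown): the lighter left bottle (about 1.0 N) stands let go in the box's empty corner, and the heavier right one (about 3.1 N) is held over the turntable, its foot an estimated 9–11 cm above the top, unchecked by picture because the camera calls ran out after the box placing.

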